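# Fetch the sample basket from the soaking tank with the hook rod

## Task

Take the hook rod from its stand, reach down into the narrow soaking tank with it, catch the steel sample basket by its crossbar and draw the bar gently along under the sprung orange keeper until you feel it find the open notch, then lift the basket out there. Set the basket down softly, upright in the white drip tray, unhook the rod and hang it back in its stand. Do not force the keeper or the tank, do not touch the basket with the gripper, and leave the jar, dish and bowl where they are.

Things in the scene. Friction and masses are not known exactly. Their poses are not given: they have to be found in the camera images.
- tank: Fixed clear open tank, outside 82 x 166 mm (x, y), 140 high; origin: centre of its underside; z up, y along its long side, +y to the robot's left (within 0.3 rad). Inside 72 x 156, walls and floor 5 thick. Along each long wall: a steel ledge, an orange keeper strip above. A black setting tab, 14 mm wide, outside the +x wall, stands level with the keeper's notch in y.
- ledges (a point): Middle of the tank, 72 mm above its origin, level with the tops of the two ledges; axes as the tank's. Each ledge is 12 mm wide along the whole wall, inner edges at x = +-24 (48 mm gap). The crossbar's ends rest on them. The bar can slide along y until the cage meets an end wall, +-48 mm from the middle.
- keepers (a point): Middle of the tank, 86 mm up: level of the strips' undersides (8 mm above the resting bar). Strips 12 wide, 5 thick, 48 gap, sprung: yield up 12 mm at 1.2 N/mm after 1 N, then solid. Both have a notch 12 mm long in y, its centre unmeasured, y -16 to +38, always to +y of the bar's start. A bar pulled lightly up and slid to +y gets there: strips snap down beside it, load drops, notch edge stops it.
- basket: Loose steel basket, 0.18 to 0.35 kg; origin: centre of its underside, z up. Cage 36 x 60 x 28 mm high (x, y, z). Side plates (x = +-16.5, 3 thick, 34 long in y) rise from it to the crossbar. At the start it hangs by the bar ends on the ledges, origin 11 mm above the tank's, axes parallel to the tank's, 32 to 42 mm to -y of the tank's middle.
- crossbar (a point): Middle of the basket's round yellow crossbar, 64 mm above the basket's origin: 6 mm thick, 64 mm long, along the basket's x. Between the plates (31 mm apart) it is free underneath for 33 mm down to the cage.
- rod: Loose upright hook rod, 0.11 kg; origin: centre of the underside of its blue grip block, z up. Block 50 x 18 x 45 mm (x, y, z from 0 to 45), gripped across its 18 mm (y). Under it, at y = 0, a flat steel shank 20 (x) by 4 mm ends in an upward-opening V hook, 20 mm wide (x), lip to +y (yellow stripe on the block's top). Lip: inner face y = 14.5, outer 17.5, top z = -81. Lowest point z = -96 at y = 8.
- seat (a point): Where the axis of a 6 mm bar lies when it rests in the rod's V hook: 8 mm to +y and 88 mm below the rod's origin; axes as the rod's. The mouth between shank and lip is 12 mm wide.
- stand: Fixed rod stand; origin: centre of the underside of its 100 x 90 x 12 mm foot, z up. Two upright cheeks (x = +-17 to +-29 mm, 50 mm long in y) stand 115 mm high, 34 mm apart. The rod hangs between them with its grip block resting across their tops, its x along the stand's x, its lip towards the stand's +y at the start (within 10 mm of the middle).
- rest (a point): The middle of the stand's top, 115 mm above its origin, where the origin of the hung rod belongs; axes as the stand's, +y to the robot's left (within 0.35 rad).
- tray: Fixed white open drip tray, 160 x 160 mm outside, rim 16 mm high, walls and floor 5 mm; origin: centre of its underside, z up.
- jar: Bystander: amber jar, 64 mm across, 85 mm high; origin at the centre of its underside.
- dish: Bystander: covered glass dish with a dark sample, 94 mm across, 20 mm high; origin at the centre of its underside.
- bowl: Bystander: small open steel bowl, 84 mm across, 45 mm high; origin at the centre of its underside.

How it is judged:
By the outcome, as a careful person would: the job done as asked, in the order asked, and still so for the second after the job is handed in, with the robot touching nothing.
It also fails if it takes over 61 s, if anything falls off the work surface, if the arm or the gripper's body presses on something with over 40 N, if the wrist force passes 120 N, or if a joint passes its speed limit or range.

## Robot

A 7-joint arm with a two-finger parallel gripper is mounted at the origin on the work surface. World frame = base frame: x ahead of the robot, y to its left, z up, the work surface at z = 0. Lengths are in m, angles in rad, forces in N, time in s.
With the tool pointing down it reaches from about 0.4 to 0.85 m from the base axis. Payload 4.5 kg.
Tool frame: the origin (TCP) lies on the centre line of the jaws, within the pads' length; the fingertips stand 14 mm ahead of it and the grasp point (between the pads) lies 5 mm behind it; z points along the fingers, y is the line along which they close (so a half turn about z gives the same grasp; the last joint's range is limited). The gripper opens to 85 mm and grips with 20 to 120 N. Pads are 22 mm wide; open, the fingers measure 114 mm over their backs; the gripper's body (76 mm by 85 mm) begins 54 mm behind the grasp point. The pads swing forward as they close: fully open they stand 13 mm farther back than shut.
Start: joints at [-1.108, 0.689, -0.195, 1.565, 0.157, 0.902, -0.215], TCP at [0.26, 0.568, 0.245] pointing down, gripper open.
Joint ranges: [-3.01, 3.01], [-0.46, 2.08], [-1.47, 1.51], [0.13, 2.56], [-1, 4.14], [0.04, 2.09], [-2.66, 2.66]. Speed limits (rad/s): [2.57, 2.57, 3.14, 3.14, 3.14, 3.14, 3.14].

## Interface

Orientations are given as a unit quaternion [x, y, z, w].
In Python, from plant import telemetry, cams, hand_in, models gives the robot as it stands. The module is installed in compiled form; this text tells all that it offers.
- The arm moves only by the shell command python3 -m crank 'ROWS'. ROWS is JSON, a list of rows, each a list of 5 numbers: the opening, from 0 (shut) to 1 (fully open), then the shift along the tool's x, y, z as a fraction of full scale, then the turn about the tool's z as a fraction of full scale. In form: [[fingers, x, y, z, spin], ...]. A call has 1 to 8 rows; each row shifts and turns the commanded pose from where the row before left it, along the tool's axes as they then stand; what a row does not reach is not made up. Full scale, the value 1, is 0.3 m for a shift and 60 degrees for a turn. A row lasts 1/12 s, in which the tool goes at most 41.7 mm and 7.16 degrees, less where a joint would pass 70% of its speed; a pose out of reach is approached as far as the arm can. A call with a number of a shift or a turn outside -1 to 1 is refused whole. A call with a gripper value outside its range is refused whole. The fingers move at their own pace and stop on an object; the grip force is fixed at half the most. Time passes only in rows, so rows that do not move let the fingers close. It gives the time, the measured TCP pose, the force, the opening and the grip force at its end, in the units of the state.
- telemetry.state(): the state, without advancing time (a new reading comes with each control period).
- cams.get_image(name): name is "side" or "top" or "wrist"; returns the picture (384x512x3 uint8, red, green, blue); there is no depth.
- cams.get_calibration(name): a dict with "fx", "fy", "cx", "cy" (pixels), "world_from_camera" (4x4, takes a point from camera to world coordinates). Camera axes: x right, y up, looking along -z (the intrinsics and any distortion apply to the point x, -y, -z); pixel columns grow to the right and rows downward; lengths in m; the calibration is good to about 2 mm. A picture is of the moment at which its call begins: read the wrist's pose just before it. get_calibration takes no time and is no camera call; for the wrist camera it gives the pose at the moment of the call.
- hand_in(): hands the job in; it is judged then, once.
Trained networks look in the newest picture that a camera, given by its name, has taken for a name from the list of things; names that differ only in an ending like _2 or _b are one class to them, and where a whole thing is asked for, a point or a joint stands for the part that bears it (a point fixed in the world has none). Each returns a list of dicts, best first, with "conf" (0 to 1); they miss things now and then, are a little off and sometimes report something else, mostly with a low value. They report only what shows in the picture. A call takes as long as a camera call.
- models.search_frame(target, camera): "at" ([x, y, z] in m, in the coordinates of the camera as it stood for that picture, good to about 4 mm: the middle of the surface that is visible of it).
- models.cut_out(target, camera): "region" (384x512 bool, what is visible of it).
The state is a dict: "t": time; "joints": joint angles; "joint_velocities": joint speeds; "joint_efforts": joint torques, N m; "tool_pos": TCP position; "tool_rot": TCP orientation; "force": force on the tool from outside, world axes, zero at the start; "ft_torque": the same for the moment, N m; "gripper_width": opening from 0.0 (shut) to 1.0 (fully open); "finger_force": force on a finger pad.
Only numpy, scipy, OpenCV 4.12 (cv2) and the standard library are available. Lean on these libraries where they do the work, as an engineer would, in place of code of your own. Each camera call takes 0.05 s, during which the arm holds its last target. There are 200 camera calls.

## Working session

There is one attempt and no reset: what is moved stays moved. The work goes in short steps, Python scripts to look and compute and a shell command to move; the robot and the scene stay as the last step left them, time stands still between calls to the robot, and variables do not carry over. Pictures are saved under pics/ and viewed, at most 10 in all, crops included, and the job is handed in when it is done.

```bash
mkdir -p pics; cat > h.py <<'E'
import numpy as np, cv2
from plant import telemetry, cams, models
from scipy.spatial.transform import Rotation as R
def cal(n):
    c=cams.get_calibration(n); return c, np.array(c["world_from_camera"])
def tow(p,T): return T[:3,:3]@np.array(p)+T[:3,3]
def ray(u,v,c,T):
    d=T[:3,:3]@np.array([(u-c["cx"])/c["fx"],-(v-c["cy"])/c["fy"],-1]); return T[:3,3],d/np.linalg.norm(d)
def onz(u,v,z,c,T):
    o,d=ray(u,v,c,T); return o+d*(z-o[2])/d[2]
def proj(p,c,T):
    q=T[:3,:3].T@(np.array(p)-T[:3,3]); return np.array([c["cx"]+c["fx"]*q[0]/-q[2], c["cy"]-c["fy"]*q[1]/-q[2]])
def save(im,f): cv2.imwrite("pics/"+f,cv2.cvtColor(im,cv2.COLOR_RGB2BGR))
E
python3 - <<'E'
from h import *
np.set_printoptions(precision=4,suppress=True)
s=telemetry.state(); print({k:np.round(v,3) for k,v in s.items()})
ims={}
for n in ["top","side"]:
    c,T=cal(n); ims[n]=cams.get_image(n); print(n,{k:v for k,v in c.items() if k!="world_from_camera"}); print(T)
    for t in ["tank","basket","crossbar","rod","stand","tray","jar","dish","bowl"]:
        r=models.search_frame(t,n)
        print(t,[(round(x["conf"],2),tow(x["at"],T).round(3).tolist()) for x in r[:2]])
save(ims["top"],"top1.png");save(ims["side"],"side1.png")
E
```

```text
{'t': np.float64(0.0), 'joints': array([-1.108,  0.69 , -0.195,  1.566,  0.157,  0.902, -0.215]), 'joint_velocities': array([-0.001,  0.001, -0.001,  0.001, -0.001, -0.   , -0.002]), 'joint_efforts': array([  0.001, -53.961,  -1.266, -15.854,   0.009,   0.01 ,   0.   ]), 'tool_pos': array([0.26 , 0.568, 0.244]), 'tool_rot': array([ 0.213,  0.977, -0.001, -0.   ]), 'force': array([0.565, 0.565, 0.392]), 'ft_torque': array([0.034, 0.007, 0.03 ]), 'finger_force': np.float64(0.0), 'gripper_width': np.float64(1.003)}
top {'fx': 403.25628139440903, 'fy': 403.25628139440903, 'cx': 263.6378464101215, 'cy': 186.14720497394183}
[[ 0.0011  0.9959 -0.0903  0.5466]
 [-1.      0.0004 -0.0073 -0.0065]
 [-0.0073  0.0903  0.9959  0.9621]
 [ 0.      0.      0.      1.    ]]
tank []
basket [(0.69, [0.57, -0.025, 0.033])]
crossbar []
rod [(0.56, [0.498, -0.267, 0.151])]
stand [(0.68, [0.503, -0.243, 0.01])]
tray [(0.87, [0.512, 0.308, 0.003])]
jar [(0.86, [0.725, 0.126, 0.084]), (0.58, [0.573, -0.031, 0.024])]
dish [(0.57, [0.765, -0.137, 0.017])]
bowl [(0.82, [0.765, 0.004, 0.022]), (0.75, [0.576, -0.031, 0.026])]
side {'fx': 439.75748104101586, 'fy': 439.75748104101586, 'cx': 254.79503184020763, 'cy': 197.33324413836792}
[[ 0.9902  0.1007 -0.0968  0.5024]
 [-0.1397  0.7055 -0.6948 -0.7123]
 [-0.0017  0.7015  0.7127  0.8501]
 [ 0.      0.      0.      1.    ]]
tank [(0.75, [0.57, -0.016, 0.09]), (0.61, [0.761, 0.017, 0.027])]
basket []
crossbar []
rod [(0.68, [0.499, -0.272, 0.141])]
stand [(0.64, [0.496, -0.277, 0.011])]
tray [(0.63, [0.508, 0.309, 0.006])]
jar [(0.65, [0.731, 0.111, 0.061])]
dish [(0.57, [0.764, -0.143, 0.017]), (0.49, [0.491, -0.278, 0.012])]
bowl [(0.71, [0.569, -0.017, 0.093]), (0.56, [0.76, 0.019, 0.03])]
```

```bash
python3 - <<'E'
from h import *
a=cv2.imread("pics/top1.png"); b=cv2.imread("pics/side1.png")
t=cv2.resize(a[100:330,170:410],None,fx=2.4,fy=2.4,interpolation=cv2.INTER_CUBIC)
print(t.shape); cv2.imwrite("pics/t2.png",t)
E
```

```text
(552, 576, 3)
```

View pics/top1.png

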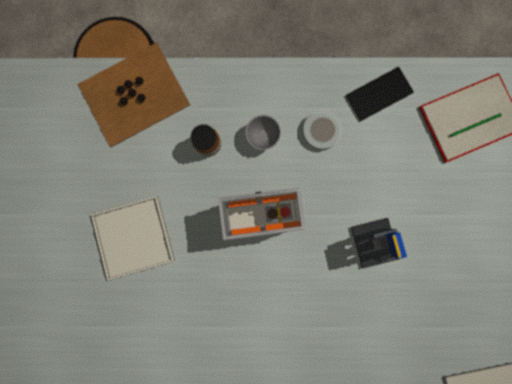

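View pics/side1.png

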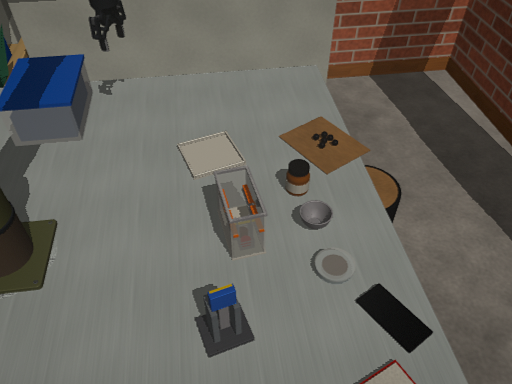

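Top view: the tank is at about (262,214) with its tab at (258,192), the rod block at (397,245), and the tray at (132,238). I'll enlarge it for details.

View pics/t2.png

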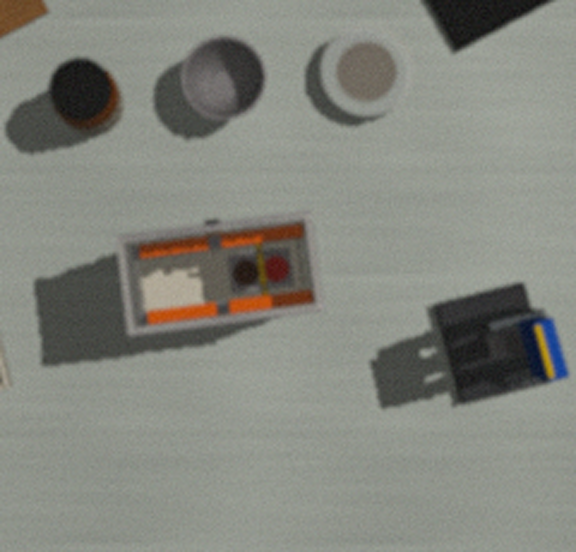

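```bash
python3 - <<'E'
from h import *
im=cv2.cvtColor(cv2.imread("pics/top1.png"),cv2.COLOR_BGR2RGB); c,T=cal("top")
hsv=cv2.cvtColor(im,cv2.COLOR_RGB2HSV)
def rect(m,z,name):
    n,l,st,ce=cv2.connectedComponentsWithStats(m.astype(np.uint8))
    i=1+np.argmax(st[1:,4]); ys,xs=np.where(l==i)
    P=np.array([onz(x,y,z,c,T)[:2] for x,y in zip(xs,ys)]).astype(np.float32)
    r=cv2.minAreaRect(P*1000); print(name,st[i,4],"px",ce[i].round(1),np.round(r[0],1),np.round(r[1],1),round(r[2],1),"mean",(P.mean(0)*1000).round(1))
win=np.zeros(im.shape[:2],bool); win[225:265,375:415]=1
blue=(hsv[...,0]>100)&(hsv[...,0]<130)&(hsv[...,1]>130)&win
yel=(hsv[...,0]>15)&(hsv[...,0]<35)&(hsv[...,1]>130)&win
rect(blue|yel,.16,"block");rect(yel,.16,"stripe")
for t,z in [("stand",.05),("tray",.016),("tank",.14),("rod",.16)]:
    cams.get_image("top")
    for n in ["top"]:
        r=models.cut_out(t,n)
        if r: print(r[0]["conf"]); rect(r[0]["region"],z,t)
cams.get_image("side"); cs,Ts=cal("side")
for t in ["rod","stand"]:
    r=models.cut_out(t,"side")
    if r: ys,xs=np.where(r[0]["region"]); print(t,r[0]["conf"],xs.min(),xs.max(),ys.min(),ys.max())
E
```

```text
block 270 px [395.8 244.7] [ 503.2 -260.5] [49.9 27.2] 14.5 mean [ 503.9 -260.8]
stripe 58 px [396.  245.8] [ 501.4 -261.1] [40.4  5.4] 13.8 mean [ 501.7 -261. ]
0.67
stand 1347 px [371.9 242.5] [ 503.5 -250.8] [97.2 93. ] 12.4 mean [ 503.  -242.2]
0.78
tray 4818 px [132.1 237.6] [512.3 307.5] [162.3 166.2] 15.9 mean [511.8 307.5]
0.94
tank 3200 px [258.9 214.1] [564.6   5.8] [ 90.2 170.7] 6.9 mean [564.1   9. ]
0.82
rod 541 px [392.  244.7] [ 499.6 -246.9] [54.6 58.9] 12.5 mean [ 503.9 -253.2]
rod 0.64 207 235 284 328
stand 0.91 195 253 296 357
```

The crop shows keeper gaps near crop x≈215, level with the tab at (211,222), the yellow crossbar at (262,267), and the stripe at the lip (+y) side of the blue block.

```bash
cat >> h.py <<'E'
def axes():
    s=telemetry.state(); M=R.from_quat(s["tool_rot"]).as_matrix(); return s,M
def plan(p,yaw=None,step=0.038):
    "shift to world p then spin so that tool y stands at yaw(deg) from world y; prints fractions"
    s,M=axes(); d=M.T@(np.array(p)-s["tool_pos"])
    n=int(np.ceil(np.linalg.norm(d)/step)); print("shift total/.3",(d/.3).round(4),"rows",n,"each",(d/.3/n).round(4))
    cy=np.degrees(np.arctan2(-M[0,1],M[1,1])); print("yaw now",round(cy,2))
    if yaw is not None:
        w=-(((yaw-cy)+90)%180-90); k=int(np.ceil(abs(w)/6.9)); print("spin total",round(w/60,4),"rows",k,"each",round(w/60/max(k,1),4))
def look(name,f=None):
    s,M=axes(); c,T=cal(name); im=cams.get_image(name)
    if f: save(im,f)
    return im,c,T,s
E
python3 - <<'E'
from h import *
c,T=cal("wrist"); s,M=axes()
print("cam in tool",(M.T@(T[:3,3]-s["tool_pos"])).round(4),(M.T@T[:3,:3]).round(3),c["fx"])
plan([.50,-.25,.33],13.5)
E
```

```text
cam in tool [ 8.31e-02  1.00e-04 -1.30e-01] [[-0.     0.946  0.323]
 [ 1.     0.     0.   ]
 [ 0.     0.323 -0.946]] 329.08916301575636
shift total/.3 [-1.8623 -2.1484 -0.2825] rows 23 each [-0.081  -0.0934 -0.0123]
yaw now -24.57
spin total -0.6345 rows 6 each -0.1057
```

```bash
python3 -m crank '[[1,-0.06,-0.07,-0.02,0],[1,-0.081,-0.0934,-0.02,0],[1,-0.081,-0.0934,-0.02,0],[1,-0.081,-0.0934,-0.02,0],[1,-0.081,-0.0934,-0.02,0],[1,-0.081,-0.0934,-0.02,0],[1,-0.081,-0.0934,-0.02,0],[1,-0.081,-0.0934,-0.02,0]]' && python3 -m crank '[[1,-0.081,-0.0934,-0.02,0],[1,-0.081,-0.0934,-0.02,0],[1,-0.081,-0.0934,-0.02,0],[1,-0.081,-0.0934,-0.02,0],[1,-0.081,-0.0934,-0.02,0],[1,-0.081,-0.0934,-0.02,0],[1,-0.081,-0.0934,-0.0125,0],[1,-0.081,-0.0934,0,0]]' && python3 -m crank '[[1,-0.081,-0.0934,0,0],[1,-0.081,-0.0934,0,0],[1,-0.081,-0.0934,0,0],[1,-0.081,-0.0934,0,0],[1,-0.081,-0.0934,0,0],[1,-0.061,-0.0734,0,0],[1,0,0,0,-0.1057],[1,0,0,0,-0.1057]]' && python3 -m crank '[[1,0,0,0,-0.1057],[1,0,0,0,-0.1057],[1,0,0,0,-0.1057],[1,0,0,0,-0.1057],[1,0,0,0,0],[1,0,0,0,0]]'
python3 - <<'E'
from h import *
im,c,T,s=look("wrist","w1.png"); print(s["tool_pos"].round(4)); plan([.5,-.25,.33],13.5)
for t in ["rod","stand"]:
    for r in models.search_frame(t,"wrist")[:2]: print(t,round(r["conf"],2),tow(r["at"],T).round(4))
for z in (.16,.14): print(z,[proj(p,c,T).round(0).tolist() for p in [(.503,-.265,z),(.503,-.265,.115)]])
E
```

```text
t: 2.22
tool_pos: [0.3409, 0.2911, 0.2937]
tool_rot: [0.213, 0.977, 0.0, 0.0]
force: [0.1, -0.0, 0.6]
gripper_width: 1.001
finger_force: 0.0
t: 2.88
tool_pos: [0.425, 0.0063, 0.3341]
tool_rot: [0.213, 0.977, 0.0, 0.001]
force: [1.2, 0.3, -0.6]
gripper_width: 1.001
finger_force: 0.0
t: 3.55
tool_pos: [0.484, -0.2, 0.3327]
tool_rot: [0.103, 0.995, -0.0, 0.0]
force: [-1.1, 1.0, -0.3]
gripper_width: 1.004
finger_force: 0.0
t: 4.05
tool_pos: [0.4839, -0.1976, 0.333]
tool_rot: [-0.116, 0.993, 0.0, 0.0]
force: [0.8, 0.1, -0.2]
gripper_width: 1.002
finger_force: 0.0
[ 0.4839 -0.1976  0.333 ]
shift total/.3 [-0.0119 -0.1824  0.0102] rows 2 each [-0.006  -0.0912  0.0051]
yaw now 13.3
spin total -0.0033 rows 1 each -0.0033
rod 0.96 [ 0.5019 -0.2644  0.1621]
stand 0.79 [ 0.4774 -0.2489  0.0137]
0.16 [[180.0, 165.0], [188.0, 154.0]]
0.14 [[184.0, 160.0], [188.0, 154.0]]
```

View pics/w1.png

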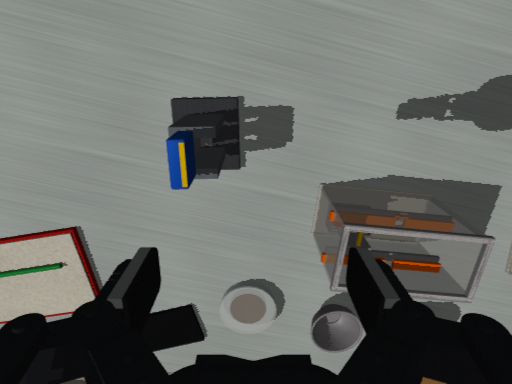

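The wrist picture shows the block at about (181,161) with the yellow stripe on its right (+y) side, and the tank at right. Next I triangulate the stripe, then move closer.

```bash
cat >> h.py <<'E'
def mask(im,win,h0,h1,smin=130,vmin=60):
    hsv=cv2.cvtColor(im,cv2.COLOR_RGB2HSV); m=(hsv[...,0]>=h0)&(hsv[...,0]<=h1)&(hsv[...,1]>smin)&(hsv[...,2]>vmin)
    w=np.zeros(m.shape,bool); w[win[0]:win[1],win[2]:win[3]]=1; return m&w
def tri(*pc):
    A=np.zeros((3,3));b=np.zeros(3);rs=[ray(u,v,c,T) for (u,v),c,T in pc]
    for o,d in rs: P=np.eye(3)-np.outer(d,d);A+=P;b+=P@o
    x=np.linalg.solve(A,b); return x,[round(1000*np.linalg.norm((np.eye(3)-np.outer(d,d))@(x-o)),1) for o,d in rs]
def rect(m,z,c,T):
    ys,xs=np.where(m); P=np.array([onz(x,y,z,c,T)[:2]*1000 for x,y in zip(xs,ys)]).astype(np.float32)
    r=cv2.minAreaRect(P); return len(xs),np.round(r[0],1),np.round(r[1],1),round(r[2],1)
def cen(m): ys,xs=np.where(m); return xs.mean(),ys.mean()
E
python3 - <<'E'
from h import *
c,T=cal("wrist"); ct,Tt=cal("top"); cs,Ts=cal("side")
rd=lambda f:cv2.cvtColor(cv2.imread("pics/"+f),cv2.COLOR_BGR2RGB)
w,t,sd=rd("w1.png"),rd("top1.png"),rd("side1.png")
yw=mask(w,(120,200,150,210),15,35); yt=mask(t,(225,265,375,415),15,35); ys=mask(sd,(270,310,195,245),15,35)
print(cen(yw),cen(yt),cen(ys),yw.sum(),yt.sum(),ys.sum())
print("stripe",tri((cen(yw),c,T),(cen(yt),ct,Tt),(cen(ys),cs,Ts)))
print(rect(yw,.16,c,T)); b=mask(w,(120,200,150,210),100,130)|yw; print("block",rect(b,.16,c,T))
E
```

```text
(np.float64(182.93191489361703), np.float64(164.3787234042553)) (np.float64(396.01724137931035), np.float64(245.79310344827587)) (np.float64(219.78571428571428), np.float64(288.26785714285717)) 235 58 56
stripe (array([ 0.50116805, -0.26161788,  0.16003426]), [np.float64(0.7), np.float64(0.8), np.float64(1.0)])
(235, array([ 502.3, -262. ]), array([42.7,  5.1]), 14.3)
block (832, array([ 498.9, -267.1]), array([56.2, 20. ]), 15.5)
```

```bash
python3 - <<'E'
from h import *
plan([.502,-.265,.27],14)
E
```

```text
shift total/.3 [-0.0065 -0.2328  0.2102] rows 3 each [-0.0022 -0.0776  0.0701]
yaw now 13.37
spin total -0.0105 rows 1 each -0.0105
```

```bash
python3 -m crank '[[1,-0.002,-0.06,0.05,-0.01],[1,-0.002,-0.06,0.06,0],[1,-0.002,-0.06,0.06,0],[1,0,-0.053,0.04,0],[1,0,0,0,0],[1,0,0,0,0]]'
python3 - <<'E'
from h import *
im,c,T,s=look("wrist","w2.png"); print(s["tool_pos"].round(4))
Y=mask(im,(60,330,100,400),15,35); B=mask(im,(60,330,100,400),100,130)|Y
print(cen(Y),Y.sum(),"stripe",onz(*cen(Y),.16,c,T).round(4),rect(Y,.16,c,T)); print("block",rect(B,.16,c,T))
v=int(cen(Y)[1]); print(v,[ (u,im[v,u].tolist()) for u in range(210,300,3)])
ys,xs=np.where(B); print(xs.min(),xs.max(),ys.min(),ys.max())
save(im[100:300,160:360],"w2c.png")
plan([.502,-.265,.27],14)
E
```

```text
t: 4.7
tool_pos: [0.5021, -0.2651, 0.2694]
tool_rot: [-0.121, 0.993, 0.0, -0.001]
force: [0.3, 0.1, -0.9]
gripper_width: 1.0
finger_force: 0.0
[ 0.5021 -0.2651  0.2694]
(np.float64(257.0159574468085), np.float64(184.4122340425532)) 376 stripe [ 0.5016 -0.2621  0.16  ] (376, array([ 502.3, -262. ]), array([43.3,  4.7]), 14.3)
block (1374, array([ 498.7, -268.9]), array([57.2, 17.3]), 13.4)
184 [(210, [134, 139, 133]), (213, [137, 143, 137]), (216, [139, 144, 139]), (219, [136, 141, 137]), (222, [136, 141, 135]), (225, [136, 142, 136]), (228, [138, 144, 138]), (231, [122, 128, 123]), (234, [29, 30, 31]), (237, [28, 29, 31]), (240, [12, 59, 144]), (243, [13, 58, 142]), (246, [12, 57, 141]), (249, [12, 57, 139]), (252, [11, 56, 138]), (255, [182, 145, 0]), (258, [181, 145, 0]), (261, [30, 42, 50]), (264, [28, 30, 31]), (267, [28, 29, 31]), (270, [29, 31, 31]), (273, [28, 30, 32]), (276, [28, 30, 30]), (279, [29, 31, 33]), (282, [27, 30, 31]), (285, [58, 61, 61]), (288, [131, 137, 132]), (291, [132, 137, 132]), (294, [132, 138, 131]), (297, [133, 138, 134])]
238 261 142 213
shift total/.3 [ 0.0031 -0.0022  0.0007] rows 1 each [ 0.0031 -0.0022  0.0007]
yaw now 14.06
spin total 0.0011 rows 1 each 0.0011
```

View pics/w2c.png

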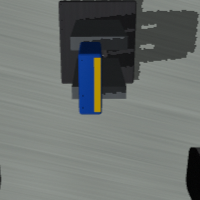

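The crop shows the block, about 17.5 mm wide, with the stripe at its right (+y) edge. That puts the block centre near (0.5033, -0.268) at yaw 14°. Next I descend and grip.

```bash
python3 -m crank '[[1,-0.007,-0.009,0.06,0],[1,0,0,0.1,0],[1,0,0,0.1,0],[1,0,0,0.1,0],[1,0,0,0.05,0],[1,0,0,0.025,0],[1,0,0,0,0]]' && python3 -m crank '[[0,0,0,0,0],[0,0,0,0,0],[0,0,0,0,0],[0,0,0,0,0],[0,0,0,0,0],[0,0,0,0,0],[0,0,0,0,0],[0,0,0,0,0]]'
python3 - <<'E'
from h import *
plan([.5033,-.2682,.139],14)
E
```

```text
t: 5.33
tool_pos: [0.5052, -0.2656, 0.1391]
tool_rot: [-0.123, 0.992, 0.001, -0.0]
force: [-0.5, 0.4, 0.1]
gripper_width: 1.0
finger_force: 0.0
t: 6.0
tool_pos: [0.5056, -0.2672, 0.1402]
tool_rot: [-0.123, 0.992, -0.0, 0.0]
force: [-1.2, 0.8, 5.2]
gripper_width: 0.209
finger_force: 58.8
shift total/.3 [ 0.0082 -0.0015  0.0041] rows 1 each [ 0.0082 -0.0015  0.0041]
yaw now 14.07
spin total 0.0012 rows 1 each 0.0012
```

```bash
python3 -m crank '[[0,0,0,-0.03,0],[0,0,0,-0.08,0],[0,0,0,-0.1,0],[0,0,0,-0.1,0],[0,0,0,-0.1,0],[0,0,0,-0.09,0],[0,0,0,-0.05,0],[0,0,0,0,0]]'
python3 - <<'E'
from h import *
im,c,T,s=look("top","top2.png"); print(s["tool_pos"].round(4),s["force"].round(2),s["gripper_width"])
im2,c2,T2,_=look("wrist","w3.png")
for cam,cc,TT in (("top",c,T),("wrist",c2,T2)):
  for t in ["stand","tank","crossbar","keepers","basket"]:
    for r in models.search_frame(t,cam)[:1]: print(cam,t,round(r["conf"],2),tow(r["at"],TT).round(4))
from plant import models as m
r=m.cut_out("stand","top")
if r: print(rect(r[0]["region"],.012,c,T))
a=cv2.resize(im[170:280,210:420],None,fx=3.8,fy=3.8,interpolation=cv2.INTER_CUBIC); save(a,"top2c.png")
E
```

```text
t: 6.67
tool_pos: [0.5071, -0.2676, 0.3085]
tool_rot: [-0.122, 0.992, -0.002, 0.003]
force: [1.1, -0.2, -0.4]
gripper_width: 0.2
finger_force: 58.6
[ 0.5071 -0.2676  0.3085] [ 1.13 -0.2  -0.41] 0.19978312968269704
top stand 0.57 [ 0.5009 -0.2476  0.0118]
top tank 0.7 [0.563  0.0169 0.0915]
top crossbar 0.65 [ 0.5728 -0.0303  0.0248]
top keepers 0.81 [0.5696 0.0168 0.0928]
top basket 0.76 [ 0.5701 -0.0294  0.0287]
wrist stand 0.92 [ 0.4874 -0.2665  0.0142]
wrist tank 0.83 [ 0.5792 -0.0203  0.0907]
wrist crossbar 0.45 [ 0.5827 -0.0196  0.079 ]
wrist keepers 0.9 [ 0.5776 -0.0216  0.0946]
wrist basket 0.45 [ 0.5872 -0.0202  0.0779]
(1781, array([ 499.8, -264. ]), array([103.1, 104.7]), 14.0)
```

View pics/top2c.png

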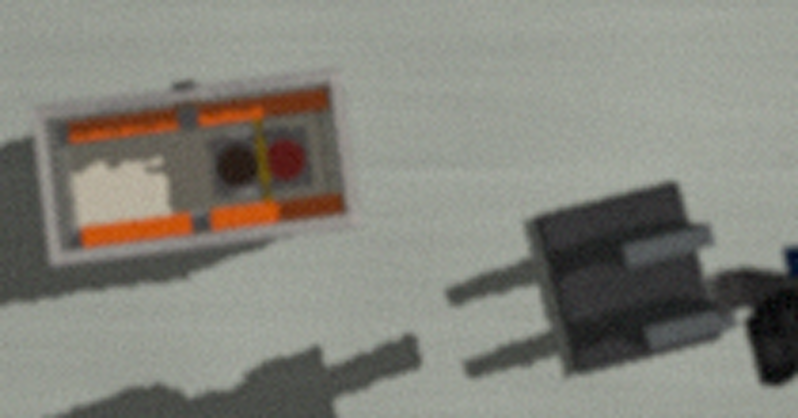

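View pics/w3.png

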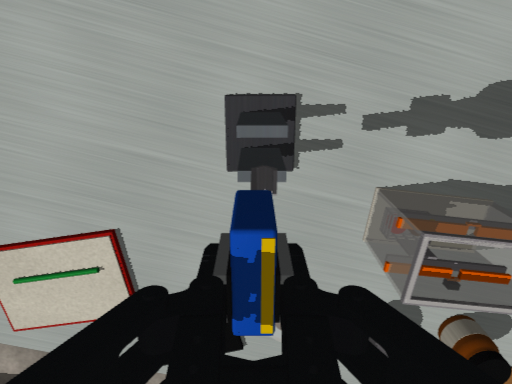

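The picture shows the rod held squarely with the stand empty. In the top crop the notch gaps are at (189,118) and (201,220), the bar at (264,160), the cheek tops at (668,245) and (690,329), and the tab at (184,86).

```bash
cat >> h.py <<'E'
def f4(u,v): return 210+(u-1.4)/3.8,170+(v-1.4)/3.8
E
python3 - <<'E'
from h import *
c,T=cal("top"); im=cv2.cvtColor(cv2.imread("pics/top2.png"),cv2.COLOR_BGR2RGB)
P=lambda u,v,z: onz(*f4(u,v),z,c,T)*1000
n1,n2,b,tab=P(189,118,.09),P(201,220,.09),P(264,160,.075),P(184,86,.09)
cor=[P(*q,.14) for q in ((33,108),(335,67),(357,222),(52,264))]; cc=np.mean(cor,0)
print("rim corners",[x[:2].round(1).tolist() for x in cor],"centre",cc.round(1))
yv=(cor[0]+cor[3]-cor[1]-cor[2])[:2]; yaw=np.degrees(np.arctan2(-yv[0],yv[1])); print("yaw",yaw)
nx=n1-n2; print("notch line",n1.round(1),n2.round(1),"bar",b.round(1),"tab",tab.round(1))
# orange/keeper fit
o=mask(im,(170,240,210,310),3,18,170,100); 
print("orange",o.sum(),rect(o,.091,c,T))
ra=np.radians(yaw); ex=np.array([np.cos(ra),np.sin(ra)]); ey=np.array([-np.sin(ra),np.cos(ra)])
for nm,q in (("n1",n1),("n2",n2),("bar",b),("tab",tab)): d=(q-cc)[:2]; print(nm,(d@ex).round(1),(d@ey).round(1))
print("rest",P(679,287,.115).round(1), P(668,245,.115).round(1),P(690,329,.115).round(1))
# yellow bar
yb=mask(im,(190,230,260,300),18,36,110,60); print("yellow",yb.sum(),rect(yb,.075,c,T),cen(yb))
E
```

```text
rim corners [[596.7, 92.1], [618.9, -70.3], [535.9, -81.5], [513.5, 81.0]] centre [566.3   5.3 140. ]
yaw 7.82379238335256
notch line [594.1   9.1  90. ] [536.3   2.2  90. ] bar [570.7 -34.   75. ] tab [612.4  12.   90. ]
orange 536 (536, array([565.4,   0.7]), array([ 68.9, 145.9]), 7.5)
n1 28.1 -0.1
n2 -30.1 1.0
bar -1.0 -39.6
tab 46.6 0.3
rest [ 500.5 -259.4  115. ] [ 523.3 -254.   115. ] [ 477.8 -264.8  115. ]
yellow 48 (48, array([571.2, -32.3]), array([42.7,  6.1]), 7.5) (np.float64(278.4166666666667), np.float64(211.375))
```

```bash
python3 - <<'E'
from h import *
plan([.577,-.062,.305],7.7,.03)
E
```

```text
shift total/.3 [-0.3984  0.6045 -0.0023] rows 8 each [-0.0498  0.0756 -0.0003]
yaw now 14.09
spin total 0.1065 rows 1 each 0.1065
```

```bash
python3 -m crank '[[0,-0.03,0.045,0,0],[0,-0.05,0.0756,0,0],[0,-0.05,0.0756,0,0],[0,-0.05,0.0756,0,0],[0,-0.05,0.0756,0,0],[0,-0.05,0.0756,0,0],[0,-0.05,0.0756,0,0],[0,-0.05,0.0756,0,0]]' && python3 -m crank '[[0,-0.018,0.03,0,0],[0,0,0,0,0.053],[0,0,0,0,0.0535],[0,0,0,0,0],[0,0,0,0,0]]'
python3 - <<'E'
from h import *
im,c,T,s=look("wrist","w4.png"); print(s["tool_pos"].round(4))
im2,c2,T2,_=look("side","side4.png")
for cam,cc,TT in (("wrist",c,T),("side",c2,T2)):
  for t in ["tank","crossbar","keepers","basket","rod"]:
    for r in models.search_frame(t,cam)[:1]: print(cam,t,round(r["conf"],2),tow(r["at"],TT).round(4))
plan([.577,-.062,.305],7.7,.03)
E
```

```text
t: 7.98
tool_pos: [0.5742, -0.0709, 0.3046]
tool_rot: [-0.123, 0.992, 0.0, 0.0]
force: [0.8, 0.6, -1.4]
gripper_width: 0.204
finger_force: 58.6
t: 8.4
tool_pos: [0.5768, -0.0628, 0.3045]
tool_rot: [-0.067, 0.998, -0.0, -0.0]
force: [-0.6, 0.3, 0.0]
gripper_width: 0.202
finger_force: 58.6
[ 0.5768 -0.0628  0.3045]
wrist tank 0.74 [0.5695 0.0345 0.0934]
wrist crossbar 0.76 [ 0.5754 -0.0318  0.0353]
wrist keepers 0.73 [0.5727 0.0321 0.0957]
wrist basket 0.58 [ 0.5801 -0.0311  0.0338]
wrist rod 0.85 [ 0.5644 -0.0632  0.3294]
side tank 0.8 [ 0.5657 -0.0376  0.0868]
side keepers 0.58 [ 0.5652 -0.0341  0.0869]
side rod 0.67 [ 0.5664 -0.0698  0.2805]
shift total/.3 [-0.0002  0.0006 -0.0016] rows 1 each [-0.0002  0.0006 -0.0016]
yaw now 7.7
spin total -0.0 rows 1 each -0.0
```

View pics/w4.png

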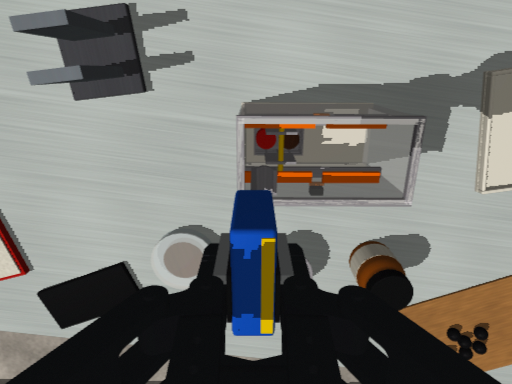

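The wrist view shows the bar at about (281,150), notch gaps at (317,177) and (320,126), the tab at (317,190), the rim corners at (237,116), (425,117), (411,206) and (238,201), and the hook shank to the left of the bar.

```bash
python3 - <<'E'
from h import *
c,T=cal("wrist"); im=cv2.cvtColor(cv2.imread("pics/w4.png"),cv2.COLOR_BGR2RGB)
hsv=cv2.cvtColor(im,cv2.COLOR_RGB2HSV)
for v in (175,177,180,125,127): print(v,[u for u in range(240,400) if 2<=hsv[v,u,0]<=18 and hsv[v,u,1]>150 and hsv[v,u,2]>90 and not(2<=hsv[v,u+1,0]<=18 and hsv[v,u+1,1]>150 and hsv[v,u+1,2]>90)],[u for u in range(240,400) if 2<=hsv[v,u,0]<=18 and hsv[v,u,1]>150 and hsv[v,u,2]>90 and not(2<=hsv[v,u-1,0]<=18 and hsv[v,u-1,1]>150 and hsv[v,u-1,2]>90)])
Y=mask(im,(120,180,268,295),20,36,110,60); print("yellow",Y.sum(),cen(Y))
P=lambda u,v,z: onz(u,v,z,c,T)*1000
cor=[P(*q,.14) for q in ((425,117),(237,116),(238,201),(411,206))]; 
print([x[:2].round(1).tolist() for x in cor])
ra=np.radians(7.7); ex=np.array([np.cos(ra),np.sin(ra)]); ey=np.array([-np.sin(ra),np.cos(ra)]); cc=np.array([566,5])
tf=lambda q:((q[:2]-cc)@ex,(q[:2]-cc)@ey)
print("rim tf",[np.round(tf(x),1).tolist() for x in cor])
print("bar",np.round(tf(P(*cen(Y),.075)),1)); print("notch",np.round(tf(P(317,177,.0885)),1),np.round(tf(P(320.5,126,.0885)),1),"tab",np.round(tf(P(317,190,.09)),1))
ct,Tt=cal("top"); print("bar tri",tri((cen(Y),c,T),((278.42,211.37),ct,Tt)))
E
```

```text
175 [250, 312, 379] [245, 277, 323]
177 [250, 311, 379] [245, 277, 322]
180 [250, 310, 378] [245, 277, 322]
125 [314, 386] [245, 326]
127 [314, 385] [245, 327]
yellow 212 (np.float64(280.58490566037733), np.float64(149.9056603773585))
[[513.4, 83.0], [534.8, -82.2], [615.2, -71.6], [597.9, 95.4]]
rim tf [[-41.7, 84.4], [-42.6, -82.2], [38.5, -82.5], [43.8, 85.3]]
bar [  3.4 -37.2]
notch [30.8  2.8] [-25.4   2.9] tab [45.6  3.4]
bar tri (array([ 0.57136529, -0.0324845 ,  0.08729632]), [np.float64(0.4), np.float64(0.4)])
```

```bash
python3 - <<'E'
from h import *
c,T=cal("wrist"); im=cv2.cvtColor(cv2.imread("pics/w4.png"),cv2.COLOR_BGR2RGB); s,M=axes()
Y=mask(im,(230,345,255,280),15,35); print(rect(Y,s["tool_pos"][2]+.02,c,T)); p=onz(*cen(Y),s["tool_pos"][2]+.02,c,T); print("stripe in tool",(M.T@(p-s["tool_pos"])*1000).round(1))
p=onz(280.6,150,.077,c,T); print("bar in tool mm",(M.T@(p-s["tool_pos"])*1000).round(1))
# plates: dark grey/edges along bar column, print column profile
print([(v,im[v,281].tolist()) for v in range(118,182,3)])
E
```

```text
(1195, array([575.1, -56.9]), array([44.7,  5. ]), 8.1)
stripe in tool [  2.8   5.4 -20. ]
bar in tool mm [ -1.1  30.7 227.5]
[(118, [162, 160, 159]), (121, [179, 177, 174]), (124, [219, 114, 37]), (127, [186, 78, 0]), (130, [121, 95, 0]), (133, [71, 69, 70]), (136, [122, 96, 0]), (139, [122, 97, 0]), (142, [121, 96, 0]), (145, [121, 96, 0]), (148, [121, 96, 0]), (151, [121, 96, 0]), (154, [121, 95, 0]), (157, [120, 95, 0]), (160, [115, 91, 4]), (163, [74, 71, 65]), (166, [118, 94, 0]), (169, [118, 94, 0]), (172, [177, 70, 0]), (175, [222, 92, 0]), (178, [123, 47, 0]), (181, [124, 48, 0])]
```

```bash
python3 -m crank '[[0,-0.0063,0.0067,0.02,0],[0,0,0,0.05,0],[0,0,0,0.06,0],[0,0,0,0.06,0],[0,0,0,0,0]]' && python3 -m crank '[[0,0,0,0.04,0],[0,0,0,0.06,0],[0,0,0,0.06,0],[0,0,0,0.06,0],[0,0,0,0.03,0],[0,0,0,0,0],[0,0,0,0,0]]'
```

```text
t: 9.42
tool_pos: [0.5762, -0.0597, 0.2439]
tool_rot: [-0.067, 0.998, 0.0, -0.004]
force: [-0.7, 0.4, -1.6]
gripper_width: 0.2
finger_force: 58.6
t: 10.0
tool_pos: [0.5789, -0.0598, 0.1729]
tool_rot: [-0.067, 0.998, 0.0, 0.0]
force: [0.3, -0.9, -0.1]
gripper_width: 0.202
finger_force: 58.6
```

```bash
python3 -m crank '[[0,0,0.01,0,0],[0,0,0.02,0,0],[0,0,0.02,0,0],[0,0,0.019,0,0],[0,0,0,0,0],[0,0,0,0,0]]' && python3 -m crank '[[0,0,0,-0.012,0],[0,0,0,-0.015,0],[0,0,0,-0.015,0],[0,0,0,0,0],[0,0,0,0,0]]'
```

```text
t: 10.5
tool_pos: [0.5759, -0.0386, 0.1729]
tool_rot: [-0.068, 0.998, 0.0, 0.0]
force: [0.6, -0.7, -0.3]
gripper_width: 0.2
finger_force: 58.7
t: 10.92
tool_pos: [0.5762, -0.0396, 0.1857]
tool_rot: [-0.067, 0.998, -0.0, 0.001]
force: [0.1, -0.8, -1.2]
gripper_width: 0.205
finger_force: 58.7
```

```bash
python3 - <<'E'
from h import *
im,c,T,s=look("wrist","w5.png"); print(s["tool_pos"].round(4),s["force"].round(2))
c2=cv2.resize(im[80:230,210:450],None,fx=3.3,fy=3.3,interpolation=cv2.INTER_CUBIC); print(c2.shape); save(c2,"w5c.png")
E
```

```text
[ 0.5762 -0.0396  0.1857] [ 0.11 -0.81 -1.2 ]
(495, 792, 3)
```

View pics/w5c.png

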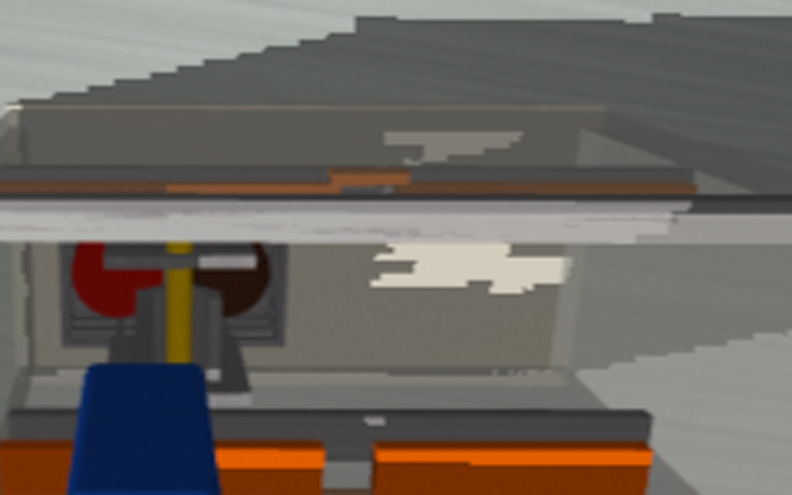

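The crop shows the yellow bar lying in the mouth, between shank (left) and lip (right). Now I raise it in steps, watching the force.

```bash
python3 -m crank '[[0,0,0,-0.01,0],[0,0,0,-0.01,0],[0,0,0,0,0],[0,0,0,0,0]]' && python3 -m crank '[[0,0,0,-0.01,0],[0,0,0,0,0],[0,0,0,0,0]]' && python3 -m crank '[[0,0,0,-0.007,0],[0,0,0,0,0],[0,0,0,0,0]]'
```

```text
t: 11.3
tool_pos: [0.5756, -0.0394, 0.191]
tool_rot: [-0.067, 0.998, 0.0, -0.0]
force: [0.2, -0.1, -4.5]
gripper_width: 0.202
finger_force: 58.9
t: 11.55
tool_pos: [0.5758, -0.0394, 0.1942]
tool_rot: [-0.067, 0.998, 0.0, 0.0]
force: [-0.1, 0.1, -3.9]
gripper_width: 0.201
finger_force: 59.0
t: 11.8
tool_pos: [0.5755, -0.0394, 0.1961]
tool_rot: [-0.067, 0.998, 0.0, -0.0]
force: [-0.7, 0.1, -5.1]
gripper_width: 0.202
finger_force: 58.7
```

```bash
python3 -m crank '[[0,0,0,-0.007,0],[0,0,0,0,0],[0,0,0,0,0]]' && python3 -m crank '[[0,0,0,-0.005,0],[0,0,0,0,0],[0,0,0,0,0]]'
```

```text
t: 12.05
tool_pos: [0.5754, -0.0394, 0.198]
tool_rot: [-0.067, 0.998, 0.0, -0.0]
force: [-0.2, -0.4, -7.8]
gripper_width: 0.199
finger_force: 58.6
t: 12.3
tool_pos: [0.5754, -0.0394, 0.1995]
tool_rot: [-0.067, 0.998, 0.0, -0.0]
force: [-0.1, -0.2, -8.9]
gripper_width: 0.201
finger_force: 58.6
```

```bash
python3 -m crank '[[0,0,0.008,0,0],[0,0,0.01,0,0],[0,0,0.01,0,0],[0,0,0.01,0,0],[0,0,0,0,0]]' && python3 -m crank '[[0,0,0.01,0,0],[0,0,0.01,0,0],[0,0,0.01,0,0],[0,0,0.01,0,0],[0,0,0,0,0]]' && python3 -m crank '[[0,0,0.01,0,0],[0,0,0.01,0,0],[0,0,0,0,0]]'
```

```text
t: 12.72
tool_pos: [0.5741, -0.0276, 0.1998]
tool_rot: [-0.067, 0.998, 0.0, -0.0]
force: [0.8, -2.9, -9.8]
gripper_width: 0.203
finger_force: 58.8
t: 13.13
tool_pos: [0.5725, -0.015, 0.1999]
tool_rot: [-0.068, 0.998, 0.0, -0.0]
force: [1.1, -2.2, -9.2]
gripper_width: 0.203
finger_force: 58.8
t: 13.38
tool_pos: [0.5717, -0.0092, 0.1998]
tool_rot: [-0.068, 0.998, 0.0, -0.0]
force: [0.0, -2.7, -9.5]
gripper_width: 0.2
finger_force: 58.9
```

```bash
for k in 1; do python3 -m crank '[[0,0,0.01,0,0],[0,0,0,0,0]]'; python3 -m crank '[[0,0,0.007,0,0],[0,0,0,0,0]]'; done
```

```text
t: 13.55
tool_pos: [0.5715, -0.0049, 0.2001]
tool_rot: [-0.068, 0.998, 0.002, 0.0]
force: [-0.6, -0.2, -4.6]
gripper_width: 0.2
finger_force: 60.5
t: 13.72
tool_pos: [0.572, -0.0031, 0.2007]
tool_rot: [-0.068, 0.998, 0.001, 0.001]
force: [0.8, 1.2, -2.6]
gripper_width: 0.203
finger_force: 60.4
```

```bash
python3 -m crank '[[0,0,0.004,0,0],[0,0,0,0,0]]'; python3 -m crank '[[0,0,0.004,0,0],[0,0,0,0,0]]'; python3 -m crank '[[0,0,0.004,0,0],[0,0,0,0,0]]'
```

```text
t: 13.88
tool_pos: [0.5714, -0.0032, 0.2003]
tool_rot: [-0.067, 0.998, 0.0, 0.001]
force: [0.3, -0.6, -3.9]
gripper_width: 0.202
finger_force: 60.4
t: 14.05
tool_pos: [0.5709, -0.0025, 0.2]
tool_rot: [-0.067, 0.998, 0.0, 0.0]
force: [-0.4, -0.2, -4.0]
gripper_width: 0.201
finger_force: 60.4
t: 14.22
tool_pos: [0.5707, -0.0013, 0.1999]
tool_rot: [-0.067, 0.998, 0.0, 0.0]
force: [0.2, 0.1, -4.3]
gripper_width: 0.202
finger_force: 60.4
```

```bash
python3 -m crank '[[0,0,0.004,0,0],[0,0,0,0,0]]'; python3 -m crank '[[0,0,0.004,0,0],[0,0,0,0,0]]'
```

```text
t: 14.38
tool_pos: [0.5705, -0.0001, 0.1998]
tool_rot: [-0.067, 0.998, 0.0, 0.0]
force: [-0.0, 0.1, -4.1]
gripper_width: 0.202
finger_force: 60.4
t: 14.55
tool_pos: [0.5703, 0.0011, 0.1998]
tool_rot: [-0.067, 0.998, 0.0, 0.0]
force: [-0.3, 1.1, -3.7]
gripper_width: 0.205
finger_force: 60.4
```

```bash
python3 -m crank '[[0,0,0.004,0,0],[0,0,0,0,0]]'; python3 -m crank '[[0,0,0.004,0,0],[0,0,0,0,0]]'
```

```text
t: 14.72
tool_pos: [0.5702, 0.0018, 0.1998]
tool_rot: [-0.067, 0.998, -0.0, 0.0]
force: [0.7, -0.9, -4.2]
gripper_width: 0.2
finger_force: 60.4
t: 14.88
tool_pos: [0.5701, 0.0023, 0.1998]
tool_rot: [-0.067, 0.998, -0.001, 0.0]
force: [-0.6, -1.5, -4.2]
gripper_width: 0.204
finger_force: 60.4
```

The keeper's far edge is felt (Fy about -1.5 N). I back off 3 mm to the notch centre and lift gently.

```bash
python3 -m crank '[[0,0,-0.01,0,0],[0,0,0,0,0],[0,0,0,-0.006,0],[0,0,0,-0.008,0],[0,0,0,0,0]]'; python3 -m crank '[[0,0,0,-0.01,0],[0,0,0,-0.01,0],[0,0,0,0,0]]'
```

```text
t: 15.3
tool_pos: [0.5708, 0.0007, 0.2046]
tool_rot: [-0.067, 0.998, 0.0, 0.001]
force: [-0.6, -0.2, -3.8]
gripper_width: 0.2
finger_force: 60.4
t: 15.55
tool_pos: [0.5709, 0.0003, 0.2108]
tool_rot: [-0.067, 0.998, 0.0, 0.001]
force: [-0.2, -0.5, -4.2]
gripper_width: 0.202
finger_force: 60.4
```

```bash
python3 -m crank '[[0,0,0,-0.015,0],[0,0,0,-0.02,0],[0,0,0,-0.025,0],[0,0,0,-0.025,0],[0,0,0,-0.025,0],[0,0,0,-0.02,0]]'; python3 -m crank '[[0,0,0,-0.025,0],[0,0,0,-0.03,0],[0,0,0,-0.035,0],[0,0,0,-0.035,0],[0,0,0,-0.035,0],[0,0,0,-0.035,0],[0,0,0,-0.03,0],[0,0,0,-0.02,0]]'; python3 -m crank '[[0,0,0,-0.03,0],[0,0,0,-0.04,0],[0,0,0,-0.04,0],[0,0,0,-0.035,0],[0,0,0,-0.02,0],[0,0,0,0,0],[0,0,0,0,0]]'
python3 - <<'E'
from h import *
im,c,T,s=look("top","top6.png"); print(s["tool_pos"].round(4),s["force"].round(2))
r=models.cut_out("tray","top"); print(r[0]["conf"],rect(r[0]["region"],.016,c,T)) if r else 0
plan([.512,.30,.375],16,.025)
E
```

```text
t: 16.05
tool_pos: [0.5708, 0.0002, 0.2503]
tool_rot: [-0.067, 0.998, 0.0, 0.001]
force: [0.8, 0.0, -4.6]
gripper_width: 0.203
finger_force: 60.4
t: 16.72
tool_pos: [0.5707, 0.0002, 0.324]
tool_rot: [-0.067, 0.998, 0.0, 0.001]
force: [0.8, 0.1, -4.7]
gripper_width: 0.205
finger_force: 60.4
t: 17.3
tool_pos: [0.5703, 0.0002, 0.372]
tool_rot: [-0.067, 0.998, 0.0, -0.0]
force: [-0.9, 0.2, -4.6]
gripper_width: 0.203
finger_force: 60.4
[5.703e-01 2.000e-04 3.720e-01] [-0.93  0.24 -4.58]
0.83 (4754, array([512.4, 307.5]), array([160.5, 164.2]), 16.2)
shift total/.3 [ 0.0572  1.0167 -0.0124] rows 13 each [ 0.0044  0.0782 -0.001 ]
yaw now 7.7
spin total -0.1383 rows 2 each -0.0692
```

```bash
python3 -m crank '[[0,0.001,0.015,0,0],[0,0.002,0.03,0,0],[0,0.003,0.045,0,0],[0,0.003,0.06,0,0],[0,0.003,0.07,0,0],[0,0.003,0.075,0,0],[0,0.003,0.075,0,0],[0,0.003,0.075,0,0]]'; python3 -m crank '[[0,0.003,0.075,0,0],[0,0.003,0.075,0,-0.02],[0,0.003,0.075,0,-0.03],[0,0.003,0.075,0,-0.04],[0,0.003,0.07,0,-0.03],[0,0.003,0.06,0,-0.02],[0,0.002,0.045,0,0],[0,0.001,0.03,0,0]]'; python3 -m crank '[[0,0,0.015,0,0],[0,0,0,0,0],[0,0,0,0,0]]'
python3 - <<'E'
from h import *
plan([.5166,.3005,.375],16,.02)
E
```

```text
t: 18.07
tool_pos: [0.5452, 0.1345, 0.372]
tool_rot: [-0.068, 0.998, 0.001, -0.0]
force: [0.3, -0.2, -3.6]
gripper_width: 0.2
finger_force: 60.4
t: 18.73
tool_pos: [0.509, 0.2819, 0.372]
tool_rot: [-0.142, 0.99, 0.001, -0.0]
force: [0.0, 0.4, -4.2]
gripper_width: 0.205
finger_force: 60.4
t: 18.98
tool_pos: [0.5099, 0.2822, 0.372]
tool_rot: [-0.139, 0.99, -0.001, 0.0]
force: [0.5, -0.5, -3.7]
gripper_width: 0.205
finger_force: 60.4
shift total/.3 [-0.0382  0.0525 -0.0102] rows 1 each [-0.0382  0.0525 -0.0102]
yaw now 16.02
spin total 0.0004 rows 1 each 0.0004
```

```bash
python3 -m crank '[[0,-0.019,0.026,0.02,0],[0,-0.019,0.026,0.04,0],[0,0,0,0.06,0],[0,0,0,0.07,0],[0,0,0,0.07,0],[0,0,0,0.07,0],[0,0,0,0.07,0],[0,0,0,0.06,0]]'; python3 -m crank '[[0,0,0,0.05,0],[0,0,0,0.03,0],[0,0,0,0.02,0],[0,0,0,0.01,0],[0,0,0,0,0],[0,0,0,0,0]]'
python3 - <<'E'
from h import *
im,c,T,s=look("side","side7.png"); print(s["tool_pos"].round(4),s["force"].round(2))
save(cv2.resize(im[60:210,130:330],None,fx=3.5,fy=3.5,interpolation=cv2.INTER_CUBIC),"side7c.png")
r=models.search_frame("basket","side"); T=cal("side")[1]; print([(x["conf"],tow(x["at"],T).round(3)) for x in r[:1]])
plan([.5166,.3005,.19],16)
E
```

```text
t: 19.65
tool_pos: [0.5161, 0.301, 0.2313]
tool_rot: [-0.14, 0.99, -0.0, -0.001]
force: [0.8, 0.0, -4.5]
gripper_width: 0.2
finger_force: 60.4
t: 20.15
tool_pos: [0.5167, 0.3016, 0.2016]
tool_rot: [-0.14, 0.99, 0.0, 0.001]
force: [0.2, -0.2, -3.7]
gripper_width: 0.2
finger_force: 60.3
[0.5167 0.3016 0.2016] [ 0.16 -0.19 -3.72]
[(0.41, array([0.505, 0.297, 0.008]))]
shift total/.3 [ 0.0019 -0.0038  0.0399] rows 1 each [ 0.0019 -0.0038  0.0399]
yaw now 16.09
spin total 0.0015 rows 1 each 0.0015
```

View pics/side7c.png

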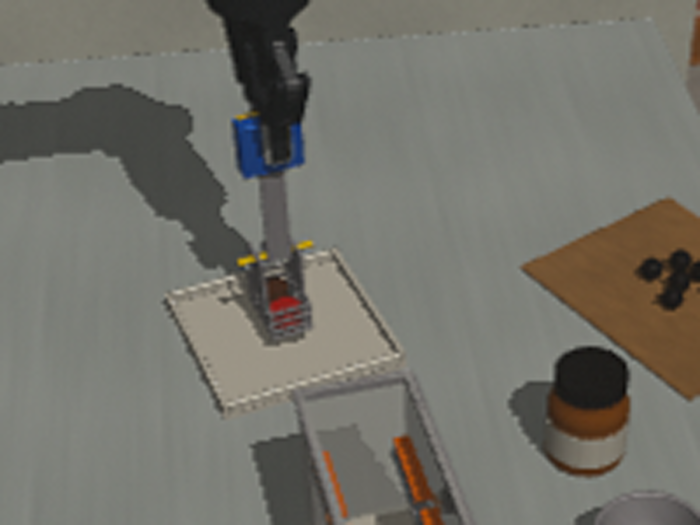

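The basket hangs upright over the tray, hook engaged. I lower it softly until the load comes off.

```bash
python3 -m crank '[[0,0,0,0.015,0],[0,0,0,0.015,0],[0,0,0,0.012,0],[0,0,0,0.006,0],[0,0,0,0,0],[0,0,0,0,0]]'; python3 -m crank '[[0,0,0,0.005,0],[0,0,0,0.005,0],[0,0,0,0.005,0],[0,0,0,0,0],[0,0,0,0,0]]'; python3 -m crank '[[0,0,0,0.005,0],[0,0,0,0.005,0],[0,0,0,0.005,0],[0,0,0,0,0],[0,0,0,0,0]]'
```

```text
t: 20.75
tool_pos: [0.5162, 0.3012, 0.1865]
tool_rot: [-0.14, 0.99, -0.0, -0.0]
force: [-0.1, -0.1, -4.1]
gripper_width: 0.2
finger_force: 60.4
t: 21.17
tool_pos: [0.5163, 0.3015, 0.1822]
tool_rot: [-0.14, 0.99, 0.0, 0.0]
force: [0.1, 0.8, -3.1]
gripper_width: 0.203
finger_force: 60.5
t: 21.58
tool_pos: [0.5163, 0.3011, 0.1776]
tool_rot: [-0.14, 0.99, -0.0, 0.0]
force: [-0.3, -0.4, -0.8]
gripper_width: 0.199
finger_force: 60.9
```

```bash
python3 -m crank '[[0,0,0,0.015,0],[0,0,0,0.015,0],[0,0,0,0.015,0],[0,0,0,0,0],[0,0,0,0,0]]'; python3 -m crank '[[0,0,-0.01,0,0],[0,0,-0.02,0,0],[0,0,-0.02,0,0],[0,0,-0.02,0,0],[0,0,-0.01,0,0],[0,0,0,0,0],[0,0,0,0,0]]'; python3 -m crank '[[0,0,0,-0.02,0],[0,0,0,-0.03,0],[0,0,0,-0.04,0],[0,0,0,-0.04,0],[0,0,0,0,0]]'
python3 - <<'E'
from h import *
plan([.5166,.276,.30],16,.038)
E
```

```text
t: 22.0
tool_pos: [0.516, 0.3011, 0.1636]
tool_rot: [-0.14, 0.99, -0.0, -0.0]
force: [-0.0, -0.9, -0.8]
gripper_width: 0.203
finger_force: 60.9
t: 22.58
tool_pos: [0.5231, 0.2779, 0.1642]
tool_rot: [-0.14, 0.99, 0.0, 0.0]
force: [-0.3, -0.0, -0.3]
gripper_width: 0.2
finger_force: 60.9
t: 23.0
tool_pos: [0.5243, 0.2797, 0.2062]
tool_rot: [-0.14, 0.99, 0.001, 0.003]
force: [0.8, 1.1, -1.3]
gripper_width: 0.206
finger_force: 60.9
shift total/.3 [ 0.0263 -0.0042 -0.3127] rows 3 each [ 0.0088 -0.0014 -0.1042]
yaw now 16.12
spin total 0.002 rows 1 each 0.002
```

```bash
python3 -m crank '[[0,0,0,-0.08,0],[0,0,0,-0.1,0],[0,0,0,-0.1,0],[0,0,0,-0.08,0],[0,0,0,-0.04,0],[0,0,0,0,0.0333],[0,0,0,0,0]]'
python3 - <<'E'
from h import *
plan([.5033,-.2594,.33],14,.036)
E
```

```text
t: 23.58
tool_pos: [0.5231, 0.2787, 0.3243]
tool_rot: [-0.122, 0.992, 0.001, 0.001]
force: [1.1, -0.3, -1.6]
gripper_width: 0.2
finger_force: 60.9
shift total/.3 [ 0.4998 -1.7237 -0.0215] rows 15 each [ 0.0333 -0.1149 -0.0014]
yaw now 14.07
spin total 0.0011 rows 1 each 0.0011
```

```bash
python3 -m crank '[[0,0.015,-0.05,-0.02,0],[0,0.03,-0.1,0,0],[0,0.0333,-0.115,0,0],[0,0.0333,-0.115,0,0],[0,0.0333,-0.115,0,0],[0,0.0333,-0.115,0,0],[0,0.0333,-0.115,0,0],[0,0.0333,-0.115,0,0]]'; python3 -m crank '[[0,0.0333,-0.115,0,0],[0,0.0333,-0.115,0,0],[0,0.0333,-0.115,0,0],[0,0.0333,-0.115,0,0],[0,0.0333,-0.115,0,0],[0,0.0333,-0.115,0,0],[0,0.03,-0.1,0,0],[0,0.02,-0.07,0,0]]'; python3 -m crank '[[0,0.005,-0.02,0,0],[0,0,0,0,0],[0,0,0,0,0]]'
python3 - <<'E'
from h import *
plan([.5033,-.2594,.14],14,.036)
im,c,T,s=look("top","top8.png"); print(s["tool_pos"].round(4))
for t in ("basket","crossbar","tray","stand"):
  for r in models.search_frame(t,"top")[:1]: print(t,round(r["conf"],2),tow(r["at"],T).round(4))
# stand cheeks: light tops from top view and from wrist
im2,c2,T2,_=look("wrist","w8.png")
for r in models.search_frame("stand","wrist")[:1]: print("wrist stand",round(r["conf"],2),tow(r["at"],T2).round(4))
E
```

```text
t: 24.25
tool_pos: [0.5122, 0.0142, 0.3285]
tool_rot: [-0.123, 0.992, -0.0, -0.001]
force: [0.7, -0.5, -0.9]
gripper_width: 0.199
finger_force: 60.8
t: 24.92
tool_pos: [0.5017, -0.2565, 0.3282]
tool_rot: [-0.121, 0.993, -0.001, -0.001]
force: [0.7, 0.3, -1.6]
gripper_width: 0.199
finger_force: 60.9
t: 25.17
tool_pos: [0.5032, -0.2573, 0.3286]
tool_rot: [-0.123, 0.992, 0.001, -0.0]
force: [0.3, 0.7, -0.9]
gripper_width: 0.2
finger_force: 60.9
shift total/.3 [ 0.0013 -0.0082  0.6286] rows 6 each [ 0.0002 -0.0014  0.1048]
yaw now 14.18
spin total 0.003 rows 1 each 0.003
[ 0.5032 -0.2573  0.3286]
basket 0.91 [0.5127 0.3109 0.0238]
crossbar 0.75 [0.5161 0.3068 0.0194]
tray 0.79 [0.5109 0.3089 0.0051]
stand 0.71 [ 0.5017 -0.2483  0.0132]
wrist stand 0.92 [ 0.492  -0.2645  0.0114]
```

```bash
python3 -m crank '[[0,0.001,-0.007,0.04,0.003],[0,0,0,0.06,0],[0,0,0,0.08,0],[0,0,0,0.08,0],[0,0,0,0.08,0],[0,0,0,0.08,0],[0,0,0,0.08,0],[0,0,0,0.05,0]]'; python3 -m crank '[[0,0,0,0.03,0],[0,0,0,0.02,0],[0,0,0,0.01,0],[0,0,0,0,0],[0,0,0,0,0]]'
```

```text
t: 26.18
tool_pos: [0.5026, -0.2602, 0.162]
tool_rot: [-0.121, 0.993, 0.001, -0.001]
force: [0.2, -0.6, -1.2]
gripper_width: 0.203
finger_force: 60.9
t: 26.6
tool_pos: [0.5041, -0.2611, 0.1469]
tool_rot: [-0.121, 0.993, -0.0, 0.001]
force: [0.3, 0.4, -2.2]
gripper_width: 0.201
finger_force: 60.9
```

```bash
python3 -m crank '[[0,0,0,0.008,0],[0,0,0,0.008,0],[0,0,0,0,0],[0,0,0,0,0]]'; python3 -m crank '[[0,0,0,0.005,0],[0,0,0,0,0],[0,0,0,0,0]]'; python3 -m crank '[[0,0,0,0.004,0],[0,0,0,0,0],[0,0,0,0,0]]'
```

```text
t: 26.93
tool_pos: [0.5034, -0.2609, 0.1414]
tool_rot: [-0.121, 0.993, -0.0, 0.0]
force: [0.1, -0.7, -0.4]
gripper_width: 0.201
finger_force: 60.9
t: 27.18
tool_pos: [0.5037, -0.261, 0.1402]
tool_rot: [-0.121, 0.993, -0.0, 0.0]
force: [-1.1, 0.4, 2.8]
gripper_width: 0.202
finger_force: 61.3
t: 27.43
tool_pos: [0.5037, -0.261, 0.1402]
tool_rot: [-0.121, 0.993, -0.0, 0.0]
force: [-3.5, 1.4, 13.3]
gripper_width: 0.201
finger_force: 63.1
```

```bash
python3 -m crank '[[0,0,0,-0.004,0],[0,0,0,0,0],[1,0,0,0,0],[1,0,0,0,0],[1,0,0,0,0],[1,0,0,0,0],[1,0,0,0,0],[1,0,0,0,0]]'; python3 -m crank '[[1,0,0,0,0],[1,0,0,0,0],[1,0,0,-0.03,0],[1,0,0,-0.08,0],[1,0,0,-0.1,0],[1,0,0,-0.1,0],[1,0,0,-0.1,0],[1,0,0,-0.03,0]]'; python3 -m crank '[[1,0,0,0,0],[1,0,0,0,0]]'
python3 - <<'E'
from h import *
s,M=axes(); print(s["tool_pos"].round(4),s["gripper_width"])
w,c,T,_=look("wrist","w9.png"); t,ct,Tt,_=look("top","top9.png"); sd,cs,Ts,_=look("side","side9.png")
Y=mask(w,(60,330,100,400),15,35); print("stripe",rect(Y,.16,c,T))
for cam,TT in (("top",Tt),("side",Ts)):
  for o in ("rod","basket","crossbar","jar","bowl","dish"):
    for r in models.search_frame(o,cam)[:1]: print(cam,o,round(r["conf"],2),tow(r["at"],TT).round(4))
yt=mask(t,(190,290,80,180),18,36,110,60); ys=mask(sd,(110,200,170,260),18,36,110,60)
print(yt.sum(),ys.sum(),cen(yt),cen(ys)); print("bar",tri((cen(yt),ct,Tt),(cen(ys),cs,Ts)),rect(yt,.069,ct,Tt))
yst=mask(t,(225,265,370,415),15,35);yss=mask(sd,(270,310,195,245),15,35)
if yst.sum() and yss.sum(): print("stripe tri",tri((cen(Y),c,T),(cen(yss),cs,Ts),(cen(yst),ct,Tt)),yst.sum(),yss.sum())
E
```

```text
t: 28.1
tool_pos: [0.5034, -0.2609, 0.1397]
tool_rot: [-0.121, 0.993, 0.0, -0.0]
force: [0.3, 0.8, 0.4]
gripper_width: 0.998
finger_force: 0.0
t: 28.77
tool_pos: [0.5057, -0.2616, 0.2771]
tool_rot: [-0.121, 0.993, -0.002, 0.004]
force: [0.2, -0.7, 0.6]
gripper_width: 1.0
finger_force: 0.0
t: 28.93
tool_pos: [0.5032, -0.2609, 0.272]
tool_rot: [-0.121, 0.993, -0.0, 0.0]
force: [-0.2, 0.6, -0.9]
gripper_width: 1.0
finger_force: 0.0
[ 0.5032 -0.2609  0.272 ] 1.0001499831216751
stripe (369, array([ 500.6, -256. ]), array([43.4,  4.8]), 14.1)
top rod 0.85 [ 0.5024 -0.2616  0.1418]
top basket 0.78 [0.5127 0.3108 0.0222]
top crossbar 0.63 [0.5116 0.3077 0.0188]
top jar 0.72 [0.7258 0.1303 0.0843]
top dish 0.85 [ 0.7673 -0.1361  0.0206]
side rod 0.92 [ 0.4966 -0.2658  0.1414]
side jar 0.96 [0.7313 0.111  0.0568]
side bowl 0.72 [0.7614 0.019  0.0292]
side dish 0.56 [ 0.7647 -0.1414  0.0169]
99 0 (np.float64(123.57575757575758), np.float64(238.86868686868686)) (np.float64(nan), np.float64(nan))
bar (array([nan, nan, nan]), [np.float64(nan), np.float64(nan)]) (99, array([510.8, 308.2]), array([63.6,  9.6]), 15.9)
stripe tri (array([ 0.50225731, -0.2547683 ,  0.15666487]), [np.float64(1.3), np.float64(3.3), np.float64(4.0)]) 39 57h.py:37: RuntimeWarning: Mean of empty slice.
  def cen(m): ys,xs=np.where(m); return xs.mean(),ys.mean()
  ret = ret.dtype.type(ret / rcount)
```

```bash
python3 -c "
from plant import hand_in; print(hand_in())"
```

```text
the job is handed in; nothing more can be done
None
```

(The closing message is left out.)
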